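Check a polished bracket with the bench square

TASK

Press down the small lever's pad on the jig so that its foot swings up well clear of the bracket corner, leave it raised, then take the bench square by its wooden grip and press it, flat on the jig plate, into the inside corner of the steel bracket until its blade lies flush against the long leg and its stock flush against the short leg. Finish while holding it there: the gripper still gripping the square and pushing it against both legs, nothing let go. Leave the other things on the bench where they are.

Things in the scene. Friction and masses are not known exactly. Their poses are not given: they have to be found in the camera images.
- jig_corner (a point): the bracket's inside corner, on the top face of the jig plate. z up; x runs along the long leg's inside face, y along the short leg's. The square belongs in the open +x +y quarter, where the plate reaches x = 195, y = 135 mm
- jig: fixed dark steel jig plate, 225 x 205 x 10 mm, on the bench; origin 10 mm under jig_corner, same axes. Behind the long leg stands the lever's head: two grey cheeks 54 mm high at x 100 to 130, y -43 to -17 mm, with the pivot at x 115, y -30, 45 mm above the plate's top
- long_leg: long leg of the fixed steel bracket, 8 mm thick, 14 mm high above the plate; origin and axes as jig_corner. Its inside face is the plane y = 0, from x = 0 to 170 mm
- short_leg: short leg of the same bracket, 8 mm thick, 14 mm high; origin and axes as jig_corner. Its inside face is the plane x = 0, from y = 0 to 105 mm
- lever (a joint): rocking lever, hinged about jig_corner's x. At 0 (starts 0 to 0.05 rad) its 16 mm rubber foot is at jig_corner x 115, y 15, 2 mm over the plate, in the blade's way. Pressing the pad down raises the foot: positive, stop at 1.05. Raised = over 0.7 rad: foot 35 mm or more over the plate, reaching to about y = 40. Stays where left; the stiff pivot takes 3 to 4 N at the pad
- lever_pad (a point): centre of the top face of the lever's black pad, 26 mm (along x) x 30 mm, 8 mm thick. At joint 0 it is at jig_corner x 115, y -95, 79 mm above the plate, i.e. 65 mm behind and 34 mm above the pivot about which it turns; pressed, it swings down, at first a little outward (-y). Axes turn with the lever, parallel to jig_corner's at 0
- square: loose steel bench square, about 0.4 kg, lying flat. Origin: its outer corner, underside; z up, x along the blade's outer edge, y along the stock's. Stock: x 0-25, y 0-110, z 0-16 mm. Blade: x 25-150, y 0-28, z 0-5. Wooden grip block on the stock: x 3.5-21.5 (18 mm wide), y 27-73, z 16-44. Seated, its origin and axes coincide with jig_corner's
- square_grip (a point): the place to take the square, inside its wooden grip block, at x 12.5, y 50, z 34 mm of the square; axes as the square's. Fingers kept above z = 16 clear the bracket's legs
- compound_bar: bystander: bar of polishing compound, 110 x 45 x 40 mm; origin at the centre of its underside
- felt_bob: bystander: upright felt cylinder, 44 mm across, 50 mm tall; origin at the centre of its underside
- wrench: bystander: steel wrench lying flat; origin at the centre of its underside
- buff: bystander: flat buffing ring lying down, 130 mm across, 22 mm tall; origin at the centre of its underside
- jar: bystander: closed amber glass jar, 60 mm across, 75 mm tall; origin at the centre of its underside
- arbor: bystander: small steel flanged arbor standing up, 48 mm across, 50 mm tall; origin at the centre of its underside
Not all that is in view belongs to the job. What is shaped like the square but turquoise is not meant.

How it is judged:
By the outcome, as a careful person would: the job done as asked, in the order asked, and still so for the second after the job is handed in, while the arm keeps its last pose, push and grip.
It also fails if it takes over 64 s, if anything falls off the work surface, if the arm or the gripper's body presses on something with over 40 N, if the wrist force passes 120 N, or if a joint passes its speed limit or range.

ROBOT

A 7-joint arm with a two-finger parallel gripper is mounted at the origin on the work surface. World frame = base frame: x ahead of the robot, y to its left, z up, the work surface at z = 0. Lengths are in mm, angles in rad, forces in N, time in s.
With the tool pointing down it reaches from about 400 to 850 mm from the base axis. Payload 6.9 kg.
Tool frame: the origin (TCP) lies on the mounting face of the last link; the fingertips stand 173 mm ahead of it and the grasp point (between the pads) lies 155 mm ahead of it; z points along the fingers, y is the direction in which the jaws open and shut (so a half turn about z gives the same grasp; the last joint's range is limited). The gripper opens to 85 mm and grips with 20 to 120 N. Pads are 22 mm wide; open, the fingers measure 114 mm over their backs; the gripper's body (76 mm by 85 mm) begins 54 mm behind the grasp point. The pads swing forward as they close: fully open they stand 13 mm farther back than shut.
Start: joints at [1.337, 0.507, -0.238, 1.5, 0.126, 1.149, -0.155], TCP at [208.282, -589.268, 404.675] pointing down, gripper open.
Joint ranges: [-3.08, 3.08], [-0.24, 2.05], [-1.43, 1.35], [0, 2.5], [-1.52, 4.66], [0.17, 1.96], [-2.89, 2.89]. Speed limits (rad/s): [2.39, 2.39, 3.14, 3.14, 3.14, 3.14, 3.14].

INTERFACE

Orientations are given as a unit quaternion [x, y, z, w].
In Python, from rig import sensors, imaging, finish_job, nets gives the robot as it stands.
- The arm moves only by the tool jog_arm, never from a script. Its argument "series" is one flat list of numbers, 6 for each row, row after row: the shift along the tool's x, y, z in mm, then the turn, a rotation vector about the tool's x, y, z in rad. In form: [tx, ty, tz, ax, ay, az, tx, ty, tz, ax, ay, az, ...]. A call has 1 to 20 rows; each row shifts and turns the commanded pose from where the row before left it, along the tool's axes as they then stand; what a row does not reach is not made up. A row lasts 1/8 s, in which the tool goes at most 62.5 mm and 10.7 degrees, less where a joint would pass 70% of its speed; a pose out of reach is approached as far as the arm can. A call is refused whole if a number of a shift passes 62.5 or a number of a turn 0.188, either way. A call with a gripper value outside its range is refused whole. "jaw" is the closure, from -1 (fully open) to 1 (shut), so that 0 is half open, set as the call begins (left out, the last holds). The fingers move at their own pace and stop on an object; "force" is the grip in N (left out, the last holds). Time passes only in rows, so rows that do not move let the fingers close. It gives the time, the measured TCP pose, the force and the opening at its end, in the units of the state.
- sensors.sense(): the state, without advancing time (a new reading comes with each control period).
- imaging.grab_frame(name): name is "scene" or "top" or "wrist"; returns a dict with "color" (400x640x3 uint8, red, green, blue), "fx", "fy", "cx", "cy" (pixels), "distortion" ([k1, k2, p1, p2, k3] as OpenCV has them; the pictures are not rectified), "T" (4x4, takes a point from camera to world coordinates); the wrist camera has in their place "T_tool_cam" (4x4, takes a point from camera to tool coordinates, whose origin is the TCP and whose axes are the flange's). Camera axes: x right, y up, looking along -z (the intrinsics and any distortion apply to the point x, -y, -z); pixel columns grow to the right and rows downward; lengths in mm; the calibration is good to about 2 mm. A picture is of the moment at which its call begins: read the wrist's pose just before it. There is no depth.
- finish_job(): hands the job in, once; it reports no verdict.
Trained networks look in a picture, given as the dict that the camera call returned (one of the last four; its "shot" number tells which), for a name from the list of things; names that differ only in an ending like _2 or _b are one class to them, and where a whole thing is asked for, a point or a joint stands for the part that bears it (a point fixed in the world has none). Each returns a list of dicts, best first, with "p" (0 to 1); they miss things now and then, are a little off and sometimes report something else, mostly with a low value. They report only what shows in the picture. A call takes as long as a camera call. They do not tell look-alikes from the thing itself.
- nets.search_frame(picture, target): "extent" ([left, top, right, bottom] in pixels, round what is visible of it).
- nets.cut_out(picture, target): "pixels" (400x640 bool, what is visible of it) and "extent" ([left, top, right, bottom] in pixels, round what is visible of it).
The state is a dict: "time": time; "qpos": joint angles; "qvel": joint speeds; "joint_torque": joint torques, N m; "eef_pos": TCP position; "tcp_rot": TCP orientation; "wrist_force": force on the tool from outside, world axes, zero at the start; "wrist_torque": the same for the moment, N m; "grip_width": finger opening in mm.
Only numpy, scipy, OpenCV 4.12 (cv2) and the standard library are available. Lean on these libraries where they do the work, as an engineer would, in place of code of your own. Each camera call takes 0.05 s, during which the arm holds its last target.

## Working session

There is one attempt and no reset: what is moved stays moved. The work goes in short steps, Python scripts to look and compute and a tool call to move; the robot and the scene stay as the last step left them, time stands still between calls to the robot, and variables do not carry over. Pictures are saved under pics/ and viewed, and the job is handed in when it is done.

Besides the shell and the picture viewer there is one more tool, called as a command line: name --argument value ..., lists and objects as JSON in quotes. jog_arm: Moves the arm, as the interface text tells. Its arguments: {"type":"object","properties":{"series":{"type":"array","items":{"type":"number"}},"jaw":{"type":"number"},"force":{"type":"number"}},"required":["series"]}

```bash
ls; mkdir -p pics
python3 - <<'E'
from rig import sensors, imaging, nets
import cv2
s=sensors.sense()
print(s)
for n in ["scene","top"]:
    f=imaging.grab_frame(n)
    cv2.imwrite(f"pics/{n}0.png",f["color"][:,:,::-1])
    print(n,f["fx"],f["fy"],f["cx"],f["cy"],f["distortion"]);print(f["T"])
    for t in ["square","jig","lever","long_leg","short_leg","square_grip","lever_pad"]:
        try: print(t,[(d["extent"],round(d["p"],2)) for d in nets.search_frame(f,t)])
        except Exception as e: print(t,e)
E
```

```text
pics
{'time': 0.0, 'qpos': array([ 1.33647151,  0.50835466, -0.23753309,  1.50110817,  0.12573449,
        1.14887595, -0.1547973 ]), 'qvel': array([-2.20905756e-03,  8.15558335e-04,  3.35072259e-04,  4.37139622e-05,
       -4.78654845e-04,  1.59136161e-03,  1.26184366e-03]), 'joint_torque': array([ 6.70483169e-04, -6.20593286e+01, -2.18627751e+00, -2.49655974e+01,
        1.29104045e-02,  1.18954817e-02,  1.41725471e-05]), 'eef_pos': array([ 208.19759284, -589.11612016,  403.82774566]), 'tcp_rot': array([ 9.85595941e-01,  1.69114970e-01, -1.74104619e-04, -8.58690983e-04]), 'wrist_force': array([-0.03141134,  0.49269331, -0.05462395]), 'wrist_torque': array([-0.00350176,  0.02779643, -0.03026961]), 'grip_width': 85.357440928221}
scene 405.89500430604477 405.89500430604477 317.92835486584755 195.64871169778792 [-0.0938815  0.         0.         0.         0.       ]
[[ 6.32789981e-01 -6.08551790e-01  4.78791770e-01  1.00014582e+03]
 [ 7.74247551e-01  4.88611180e-01 -4.02243515e-01 -4.59878467e+02]
 [ 1.08429993e-02  6.25239021e-01  7.80357992e-01  8.77206644e+02]
 [ 0.00000000e+00  0.
[... 869 characters left out ...]
69401e-02 -1.08161590e-02 -6.22091463e+01]
 [-1.25425260e-02  1.20882787e-01  9.92587546e-01  1.17827957e+03]
 [ 0.00000000e+00  0.00000000e+00  0.00000000e+00  1.00000000e+00]]
square [([255.9, 250.3, 311.4, 290.1], 0.83), ([195.2, 203.4, 244.0, 247.5], 0.66), ([158.7, 246.7, 199.5, 303.2], 0.65)]
jig [([317.2, 149.1, 389.4, 232.0], 0.85)]
lever [([335.7, 148.2, 347.2, 192.2], 0.57)]
long_leg [([324.8, 183.4, 377.6, 192.1], 0.74)]
short_leg [([411.2, 207.5, 437.8, 242.7], 0.74), ([418.7, 254.8, 435.4, 272.5], 0.61), ([377.1, 187.7, 383.2, 219.2], 0.54)]
square_grip [([253.5, 250.8, 310.0, 288.4], 0.94), ([194.5, 200.4, 242.2, 244.0], 0.75), ([156.6, 245.5, 200.0, 302.6], 0.73)]
lever_pad []
```

Run:
```python
import cv2
for n,(a,b,c,d) in {"scene":(220,80,500,300),"top":(140,120,460,320)}.items():
    i=cv2.imread(f"pics/{n}0.png"); cv2.imwrite(f"pics/{n}0c.png",cv2.resize(i[b:d,a:c],None,fx=2.5,fy=2.5,interpolation=cv2.INTER_CUBIC))
```

```text
(no output)
```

View pics/scene0.png

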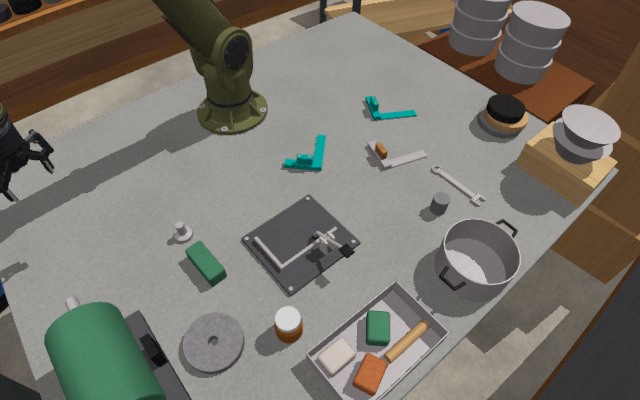

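View pics/top0.png

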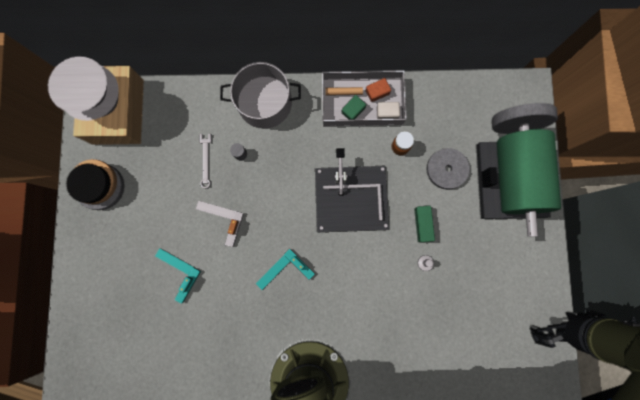

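```bash
ls pics
```

```text
scene0.png
scene0c.png
top0.png
top0c.png
```

View pics/top0c.png

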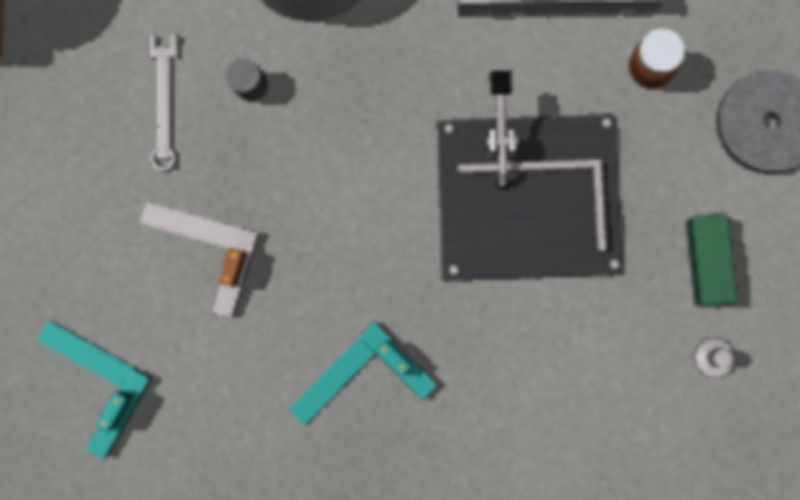

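View pics/scene0c.png

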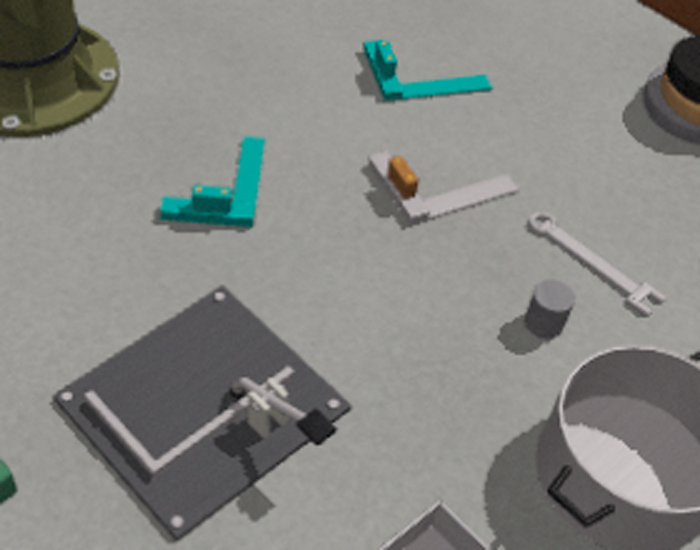

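The scene picture shows the steel square with its orange-brown wooden grip at about (397,153), and the top picture shows it at about (225,222). The turquoise look-alikes are at scene (391,108) and (305,155), and at top (179,275) and (285,268). The jig is at top (352,198), with the lever pad at (340,152). I choose the steel one with the wooden grip. Next I work out approximate poses.

```bash
cat > h.py <<'E'
import numpy as np, cv2
from scipy.optimize import least_squares
from scipy.spatial.transform import Rotation as R
TOP=dict(f=374.72698827272524,c=(323.6081916672291,208.59355406434526),k=0.01301549,T=np.array([[-1.35088074e-02,9.92554552e-01,-1.21049469e-01,3.74395946e+02],[-9.99830084e-01,-1.49269401e-02,-1.08161590e-02,-6.22091463e+01],[-1.25425260e-02,1.20882787e-01,9.92587546e-01,1.17827957e+03],[0,0,0,1]]))
SC=dict(f=405.89500430604477,c=(317.92835486584755,195.64871169778792),k=-0.0938815,T=np.array([[6.32789981e-01,-6.08551790e-01,4.78791770e-01,1.00014582e+03],[7.74247551e-01,4.88611180e-01,-4.02243515e-01,-4.59878467e+02],[1.08429993e-02,6.25239021e-01,7.80357992e-01,8.77206644e+02],[0,0,0,1]]))
def cam(f,T=None): return dict(f=f["fx"],c=(f["cx"],f["cy"]),k=f["distortion"][0],dist=f["distortion"],T=f["T"] if T is None else T)
def KD(c):
    K=np.array([[c["f"],0,c["c"][0]],[0,c["f"],c["c"][1]],[0,0,1.]])
    return K,np.array(c.get("dist",[c["k"],0,0,0,0]),float)
F=np.diag([1,-1,-1.])
def proj(c,P):
    P=np.atleast_2d(P).astype(float); K,D=KD(c)
    q=((P-c["T"][:3,3])@c["T"][:3,:3])@F
    return cv2.projectPoints(q.reshape(-1,1,3),np.zeros(3),np.zeros(3),K,D)[0].reshape(-1,2)
def unproj(c,uv,z):
    K,D=KD(c); uv=np.atleast_2d(uv).astype(float)
    n=cv2.undistortPoints(uv.reshape(-1,1,2),K,D).reshape(-1,2)
    d=(np.c_[n,np.ones(len(n))]@F)@c["T"][:3,:3].T
    o=c["T"][:3,3]; s=(np.asarray(z)-o[2])/d[:,2]
    return o+d*s[:,None]
def place(p,P):  # p=(x,y,yaw,z)
    P=np.atleast_2d(P).astype(float); c,s=np.cos(p[2]),np.sin(p[2])
    return np.c_[p[0]+c*P[:,0]-s*P[:,1],p[1]+s*P[:,0]+c*P[:,1],p[3]+P[:,2]]
def toolT(s):
    T=np.eye(4);T[:3,:3]=R.from_quat(s["tcp_rot"]).as_matrix();T[:3,3]=s["eef_pos"];return T
def fit(obs,p0,z):  # obs: list of (cam, P(n,3), uv(n,2))
    fn=lambda p:np.concatenate([(proj(c,place([*p,z],P))-uv).ravel() for c,P,uv in obs])
    r=least_squares(fn,p0,loss="soft_l1"); return r.x,fn(r.x)
E
python3 - <<'E'
from h import *
def cr(n,p):
    a,b=dict(t=(140,120),s=(220,80))[n]; return np.array(p)/2.5+[a,b]-0.3
# jig: pts in jig_corner frame; leg tops z14, plate top z0
ptsJ=[[-30,-70,0],[195,-70,0],[195,135,0],[-30,135,0]]
t=cr('t',[[617,117],[438,122],[444,281],[622,273]])
s=cr('s',[[178,540],[350,408],[222,287],[54,400]])
p,r=fit([(TOP,ptsJ,t),(SC,ptsJ,s)],[550,-100,1.57],10)
print("jig",p,np.round(r,1))
print("pad",place([*p,10],[[115,-95,79]]),proj(TOP,place([*p,10],[[115,-95,79]])),proj(SC,place([*p,10],[[115,-95,79]])))
# square
ptsS=[[0,0,8],[150,0,5],[150,28,5],[0,110,16],[25,110,16]]
t=cr('t',[[256,235],[147,203],[141,219],[233,317],[213,311]])
sq=[[0,0,16],[150,0,5],[150,28,5],[0,110,16],[25,110,16]]
s=cr('s',[[415,217],[518,188],[513,177],[370,158],[386,152]])
p,r=fit([(TOP,ptsS,t),(SC,sq,s)],[500,200,1.3],0)
print("sq",p,np.round(r,1)); print("grip",place([*p,0],[[12.5,50,34]]))
E
```

```text
jig [ 585.21017333 -220.56497189    1.59431985] [-0.7 -2.3  0.1 -1.5 -0.  -0.7  1.  -0.3 -0.8 -0.1  0.7 -1.  -0.2 -1.
 -1.3 -1.7]
pad [[ 677.47893474 -103.36226002   89.        ]] [[340.6203249  151.64546256]] [[346.01252842 249.88744294]]
sq [509.64133873 203.46457366   1.28852116] [ 1.2 -1.6 -0.1 -1.1 -0.4  1.  -0.5 -0.6 -0.2 -0.3 -0.9  0.1  0.5  0.4
 -2.5 -1.3 -0.4 -0.7  0.4 -0.5]
grip [[465.10189758 229.39695076  34.        ]]
```

```bash
cat >> h.py <<'E'
def go(target,yaw=None,s=None):
    """delta in current tool frame to TCP target; yaw of tool x axis"""
    from rig import sensors
    s=s or sensors.sense(); T=toolT(s); Rm=T[:3,:3]
    print("t",round(s["time"],2),"pos",np.round(s["eef_pos"],1),"yaw",round(np.arctan2(Rm[1,0],Rm[0,0]),4),"tilt",np.round(Rm[:2,2],4),"F",np.round(s["wrist_force"],1),"w",round(s["grip_width"],1))
    if target is None: return
    print("tool delta",np.round(Rm.T@(np.array(target)-s["eef_pos"]),1))
    if yaw is not None:
        G=np.array([[np.cos(yaw),np.sin(yaw),0],[np.sin(yaw),-np.cos(yaw),0],[0,0,-1]]).T
        G=np.column_stack([[np.cos(yaw),np.sin(yaw),0],[np.sin(yaw),-np.cos(yaw),0],[0,0,-1]])
        print("rotvec",np.round(R.from_matrix(Rm.T@G).as_rotvec(),3),"delta after turn",np.round(G.T@(np.array(target)-s["eef_pos"]),1))
E
python3 - <<'E'
from h import *
from rig import sensors,imaging
f=imaging.grab_frame("wrist"); print(f["T_tool_cam"],f["fx"],f["distortion"])
J=[585.2,-220.6,1.594,10]
t=place(J,[[115,-103,0]])[0]; t[2]=404
go(t,0.023)
E
```

```text
[[ 5.51613960e-04  9.54159453e-01  2.99298237e-01  7.64610039e+01]
 [ 9.99999419e-01 -8.03479498e-04  7.18460354e-04  7.30971179e-01]
 [ 9.26005736e-04  2.99297667e-01 -9.54159341e-01  2.99448287e+01]
 [ 0.00000000e+00  0.00000000e+00  0.00000000e+00  1.00000000e+00]] 329.6891000981609 [-0.05350286  0.          0.          0.          0.        ]
t 0.85 pos [ 208.3 -589.3  404.7] yaw 0.3398 tilt [-0. -0.] F [ 0.4 -0.6  0.1] w 85.0
tool delta [ 611.9 -299.2    0.7]
rotvec [0.    0.    0.317] delta after turn [ 488.3 -474.9    0.7]
```

jog_arm --series '[0,0,0,0,0,0.16,0,0,0,0,0,0.157,30,-30,0,0,0,0,41,-40,0,0,0,0,41,-40,0,0,0,0,41,-40,0,0,0,0,41,-40,0,0,0,0,41,-40,0,0,0,0,41,-40,0,0,0,0,41,-40,0,0,0,0,41,-40,0,0,0,0,41,-40,0,0,0,0,41,-40,0,0,0,0,30,-30,0,0,0,0,10,-10,0,0,0,0,0,0,0,0,0,0]' --jaw 1 --force 40

```text
time: 2.85
eef_pos: [677.6, -108.0, 404.3]
tcp_rot: [1.0, 0.012, -0.0, 0.0]
wrist_force: [0.1, -0.3, -0.2]
grip_width: 0.0
```

Run:
```python
from h import *
from rig import sensors,imaging
s=sensors.sense()
f=imaging.grab_frame("wrist"); cv2.imwrite("pics/w1.png",f["color"][:,:,::-1])
c=cam(f,toolT(s)@f["T_tool_cam"])
import pickle; pickle.dump(c,open("w1.pkl","wb"))
J=[585.2,-220.6,1.594,10]
t=place(J,[[115,-103,0]])[0]; t[2]=404
go(t,0.023,s)
P=[[-30,-70,0],[195,-70,0],[195,135,0],[-30,135,0],[0,0,14],[170,0,14],[0,105,14],[115,-95,79]]
print(proj(c,place(J,P)).round(0))
```

```text
t 2.85 pos [ 677.6 -108.   404.3] yaw 0.024 tilt [-0.0006 -0.    ] F [ 0.1 -0.3 -0.2] w 0.0
tool delta [ 8.  -4.5  0.3]
rotvec [-0.     0.001  0.001] delta after turn [ 8.  -4.6  0.3]
[[444. 188.]
 [249. 188.]
 [259. 334.]
 [426. 334.]
 [416. 249.]
 [271. 248.]
 [408. 323.]
 [317. 185.]]
```

View pics/w1.png

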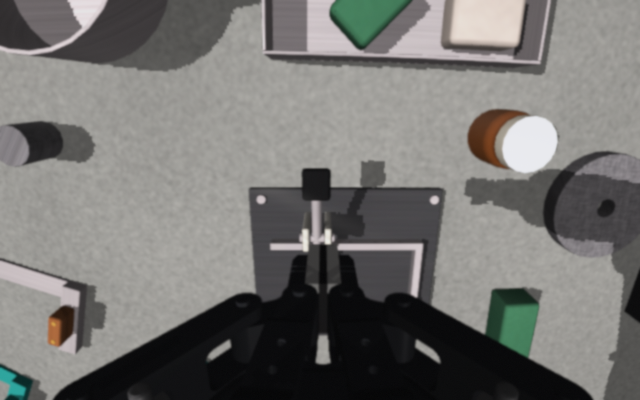

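jog_arm --series '[4,-2,30,0,0,0,4,-2.5,40,0,0,0,0,0,40,0,0,0,0,0,20,0,0,0,0,0,10,0,0,0,0,0,8,0,0,0,0,0,8,0,0,0,0,0,8,0,0,0,0,0,8,0,0,0,0,0,8,0,0,0,0,0,6,0,0,0,0,0,0,0,0,0]'

```text
time: 4.4
eef_pos: [686.1, -103.5, 218.7]
tcp_rot: [1.0, 0.012, 0.001, -0.0]
wrist_force: [4.3, -0.6, 1.9]
grip_width: 0.4
```

Run:
```python
from h import *
from rig import sensors,imaging
s=sensors.sense(); go(None,s=s)
f=imaging.grab_frame("wrist"); cv2.imwrite("pics/w2.png",f["color"][:,:,::-1])
f=imaging.grab_frame("scene"); cv2.imwrite("pics/s2.png",cv2.resize(f["color"][170:310,220:420,::-1],None,fx=4,fy=4,interpolation=cv2.INTER_CUBIC))
```

```text
t 4.4 pos [ 686.1 -103.5  218.7] yaw 0.023 tilt [0.0022 0.0003] F [ 4.3 -0.6  1.9] w 0.4
```

View pics/w2.png

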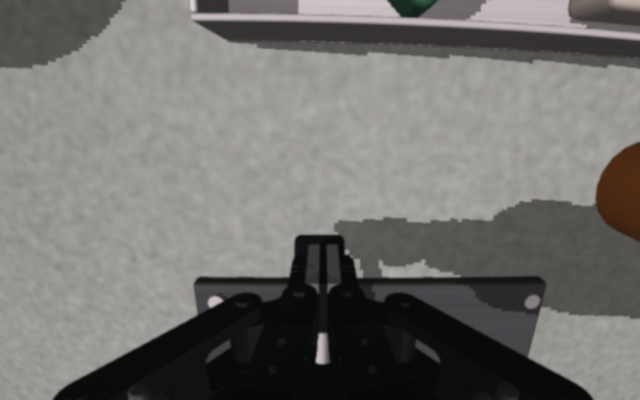

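View pics/s2.png

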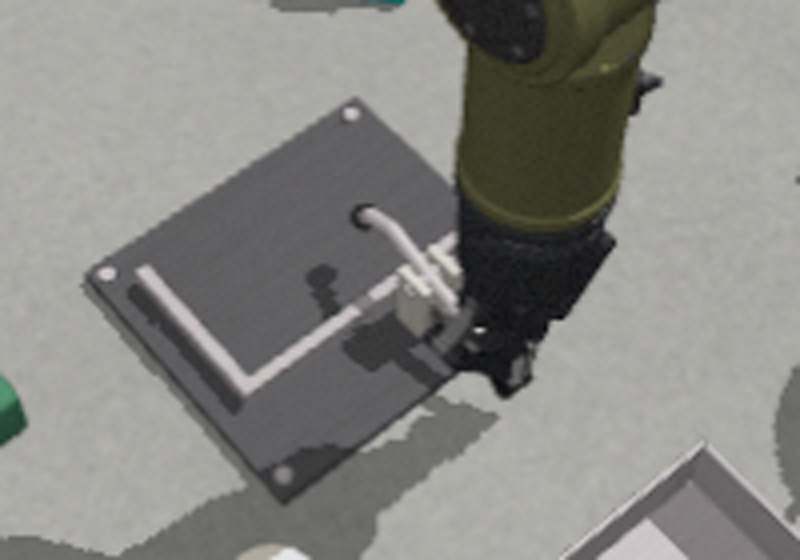

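jog_arm --series '[0,0,6,0,0,0,0,0,6,0,0,0,0,0,5,0,0,0,0,0,0,0,0,0]'

```text
time: 5.0
eef_pos: [684.8, -103.7, 200.6]
tcp_rot: [1.0, 0.011, -0.001, -0.0]
wrist_force: [-0.4, -0.2, -0.2]
grip_width: 0.1
```

```bash
cat > lev.py <<'E'
from h import *
J=[585.2,-220.6,1.594,10]
def foot(th,pts=[[115,15,10]]):
    P=np.array(pts,float); o=np.array([-30,45.])
    y,z=P[:,1]-o[0],P[:,2]-o[1]; c,s=np.cos(th),np.sin(th)
    return np.c_[P[:,0],o[0]+c*y-s*z,o[1]+s*y+c*z]
if __name__=="__main__":
    for th in [0,.5,.6,.7,.8,.9,1.0,1.05]: print(th,proj(SC,place(J,foot(th))).round(1),proj(TOP,place(J,foot(th))).round(1), "pad",proj(SC,place(J,foot(th,[[115,-95,79]]))).round(1))
E
python3 lev.py
python3 - <<'E'
from h import *
from rig import sensors,imaging
s=sensors.sense(); go(None,s=s)
f=imaging.grab_frame("scene"); cv2.imwrite("pics/s3.png",cv2.resize(f["color"][170:310,220:420,::-1],None,fx=4,fy=4,interpolation=cv2.INTER_CUBIC))
E
```

```text
0 [[314.3 235.4]] [[341.4 191.9]] pad [[346.  249.9]]
0.5 [[311.4 226.7]] [[341.9 194.1]] pad [[347.4 260.2]]
0.6 [[311.3 225.3]] [[341.9 194. ]] pad [[347.1 261.6]]
0.7 [[311.2 223.9]] [[342.  193.7]] pad [[346.5 262.8]]
0.8 [[311.4 222.7]] [[342.1 193.3]] pad [[345.8 263.7]]
0.9 [[311.6 221.7]] [[342.1 192.6]] pad [[344.8 264.4]]
1.0 [[312.1 220.8]] [[342.2 191.8]] pad [[343.7 264.8]]
1.05 [[312.3 220.4]] [[342.2 191.3]] pad [[343.1 264.9]]
t 5.0 pos [ 684.8 -103.7  200.6] yaw 0.0228 tilt [-0.0022  0.0003] F [-0.4 -0.2 -0.2] w 0.1
```

View pics/s3.png

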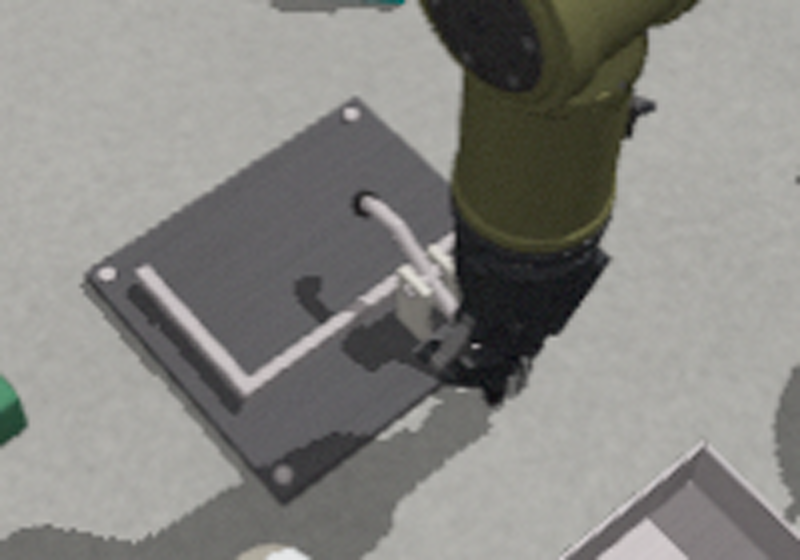

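jog_arm --series '[4,0,-4,0,0,0,3,0,-20,0,0,0,0,0,-40,0,0,0,0,0,-40,0,0,0,-20,0,-30,0,0,0,-40,-20,-30,0,0,0,-40,-40,-20,0,0,0,-35,-50,0,0,0,0,-35,-50,0,0,0,0,-20,-50,0,0,0,0,0,-40,0,0,0,0,0,-20,0,0,0,0,0,0,0,0,0,0]' --jaw -1

```text
time: 6.68
eef_pos: [495.9, 163.6, 386.1]
tcp_rot: [1.0, 0.013, 0.0, -0.0]
wrist_force: [-0.1, 0.5, 0.3]
grip_width: 85.3
```

Run:
```python
from h import *
from rig import sensors,imaging
import pickle
s=sensors.sense(); go(None,s=s)
f=imaging.grab_frame("wrist"); cv2.imwrite("pics/w4.png",f["color"][:,:,::-1])
c=cam(f,toolT(s)@f["T_tool_cam"]); pickle.dump(c,open("w4.pkl","wb"))
S=[509.6,203.5,1.2885,0]
print(proj(c,place(S,[[0,0,16],[150,0,5],[150,28,5],[25,110,16],[0,110,16],[3.5,27,44],[21.5,27,44],[21.5,73,44],[3.5,73,44]])).round(1))
f=imaging.grab_frame("scene"); cv2.imwrite("pics/s4.png",cv2.resize(f["color"][170:310,220:420,::-1],None,fx=4,fy=4,interpolation=cv2.INTER_CUBIC))
```

```text
t 6.67 pos [495.9 163.6 386.1] yaw 0.0262 tilt [0.0003 0.0008] F [-0.1  0.5  0.3] w 85.3
[[284.5 157.6]
 [149.1 113.4]
 [144.9 138.9]
 [237.2 242.6]
 [258.5 248.8]
 [270.5 187.5]
 [252.8 182.2]
 [241.9 223.8]
 [258.9 228.8]]
```

View pics/w4.png

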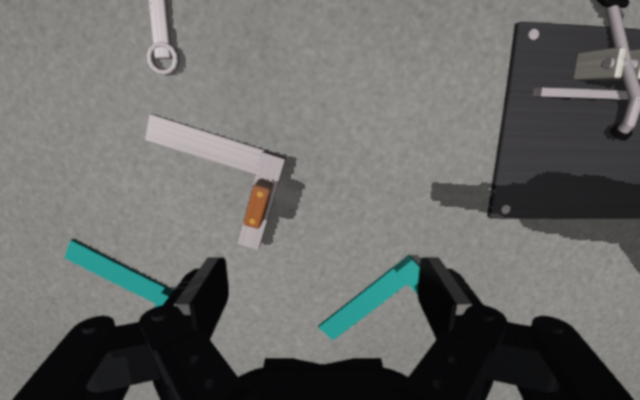

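View pics/s4.png

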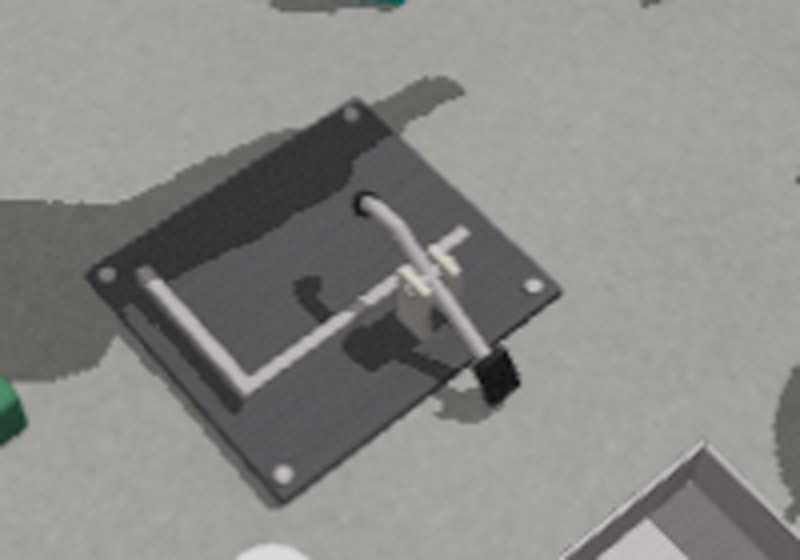

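The lever is raised: in the scene picture the foot is at about (311,221) and the pad at (345,264), which fits 0.85–1.0 rad. In the wrist view the steel square with its brown grip is at (256,205), and the turquoise ones are apart from it at (120,270) and (370,295). I refine the pose and take one close crop.

Run:
```python
from h import *
import pickle
i=cv2.imread("pics/w4.png")
cv2.imwrite("pics/w4c.png",cv2.resize(i[100:260,130:320],None,fx=4,fy=4,interpolation=cv2.INTER_CUBIC))
j=i[10:230,480:640]; cv2.imwrite("pics/w4j.png",cv2.resize(j,None,fx=2.7,fy=2.7,interpolation=cv2.INTER_CUBIC))
```

```text
(no output)
```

View pics/w4c.png

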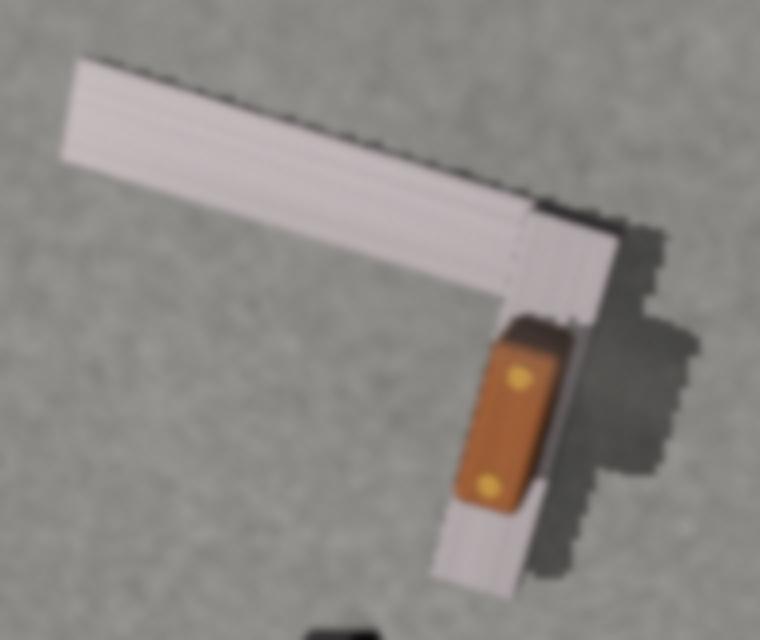

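Run:
```python
from h import *
import pickle
c=pickle.load(open("w4.pkl","rb"))
uv=np.array([[620,238],[78,57],[62,160],[430,576],[515,599],[560,348],[497,334],[455,500],[519,517]])/4+[130,100]-0.4
P=[[0,0,16],[150,0,5],[150,28,5],[25,110,16],[0,110,16],[3.5,27,44],[21.5,27,44],[21.5,73,44],[3.5,73,44]]
p,r=fit([(c,P,uv)],[509,203,1.28],0); print(p,r.round(1))
g=place([*p,0],[[12.5,50,36]])[0]; print(g)
go(g+[0,0,155+60], p[2]-np.pi/2)
# jig refine from w1 (edges seen): back corners
```

```text
[508.93551458 203.31676509   1.28890304] [ 0.1 -0.9  0.2  0.2  0.1 -0.   0.3 -0.4  0.3 -0.   1.1  1.6 -0.8 -0.3
 -1.2 -0.2 -0.2  0.5]
[464.3861735  229.23213136  36.        ]
t 6.78 pos [496.4 161.1 385.7] yaw 0.0222 tilt [-0.0001 -0.0008] F [-0.2 -1.  -0.5] w 85.8
tool delta [-30.4 -68.9 134.7]
rotvec [0.001 0.    0.304] delta after turn [-49.7 -56.6 134.7]
```

jog_arm --series '[0,0,0,0,0,0.152,0,0,0,0,0,0.152,-20,-20,30,0,0,0,-20,-25,40,0,0,0,-10,-12,40,0,0,0,0,0,24,0,0,0,0,0,0,0,0,0]'

```text
time: 7.65
eef_pos: [464.0, 229.0, 250.3]
tcp_rot: [0.99, -0.141, -0.001, 0.001]
wrist_force: [-0.6, -0.0, 1.2]
grip_width: 85.6
```

Run:
```python
from h import *
from rig import sensors,imaging
s=sensors.sense()
go(np.array([464.4,229.2,155+36]),1.2889-np.pi/2,s)
f=imaging.grab_frame("wrist"); cv2.imwrite("pics/w5.png",f["color"][:,:,::-1])
```

```text
t 7.65 pos [464.  229.  250.3] yaw -0.2828 tilt [-0.0032 -0.0025] F [-0.6 -0.   1.2] w 85.6
tool delta [ 0.5 -0.5 59.3]
rotvec [ 0.003  0.002 -0.001] delta after turn [ 0.3 -0.3 59.3]
```

View pics/w5.png

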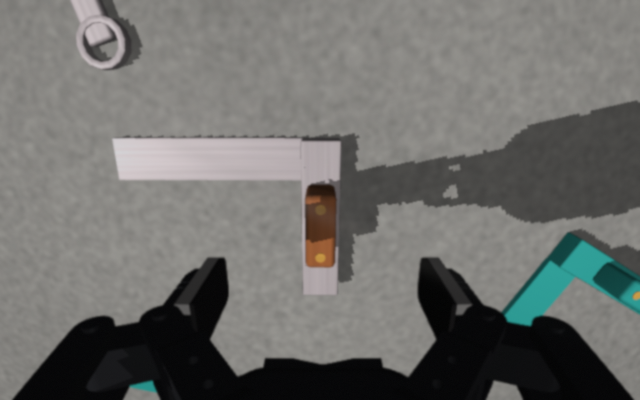

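The grip block at (320,225) is centred between the fingers at (213,285) and (432,285), and the square is aligned with the tool. I descend and close.

jog_arm --series '[0,0,20,0,0,0,0,0,20,0,0,0,0,0,14,0,0,0,0,0,5,0,0,0,0,0,0,0,0,0]'

```text
time: 8.32
eef_pos: [464.3, 230.5, 193.0]
tcp_rot: [0.99, -0.14, 0.0, -0.0]
wrist_force: [-0.3, 0.6, -0.2]
grip_width: 85.1
```

jog_arm --series '[0,0,0,0,0,0,0,0,0,0,0,0,0,0,0,0,0,0,0,0,0,0,0,0,0,0,0,0,0,0,0,0,0,0,0,0]' --jaw 1 --force 80

```text
time: 9.07
eef_pos: [464.1, 230.6, 193.1]
tcp_rot: [0.99, -0.14, 0.0, -0.0]
wrist_force: [-0.4, -1.0, 5.2]
grip_width: 16.8
```

Run:
```python
from h import *
from rig import sensors,imaging
s=sensors.sense(); go(None,s=s)
f=imaging.grab_frame("wrist"); cv2.imwrite("pics/w6.png",f["color"][:,:,::-1])
```

```text
t 9.07 pos [464.1 230.6 193.1] yaw -0.2813 tilt [0.0004 0.0001] F [-0.4 -1.   5.2] w 16.8
```

View pics/w6.png

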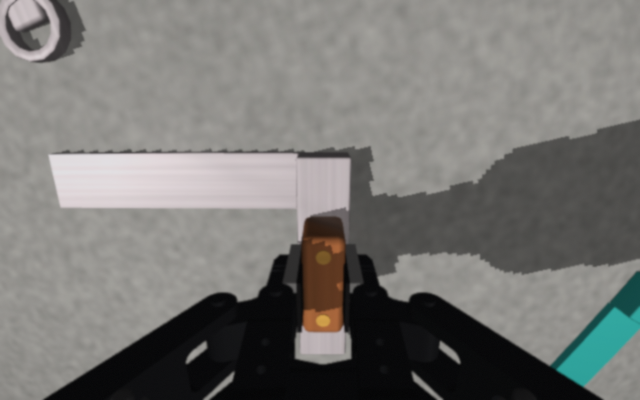

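jog_arm --series '[0,0,-8,0,0,0,0,0,-16,0,0,0,0,0,-16,0,0,0,0,0,0,0,0,0]'

```text
time: 9.62
eef_pos: [464.2, 230.7, 233.5]
tcp_rot: [0.99, -0.14, 0.001, -0.0]
wrist_force: [1.1, 0.7, -4.0]
grip_width: 16.5
```

Run:
```python
from h import *
from rig import sensors,imaging
s=sensors.sense()
J=[585.2,-220.6,1.594,10]
t=place(J,[[12.5+15,50.7+40,0]])[0]; t[2]=193+40
go(t,J[2]-np.pi/2,s)
```

```text
t 9.62 pos [464.2 230.7 233.5] yaw -0.2813 tilt [0.0013 0.0007] F [ 1.1  0.7 -4. ] w 16.5
tool delta [1.467e+02 4.009e+02 2.000e-01]
rotvec [-0.001 -0.001 -0.304] delta after turn [ 19.8 426.5   0.5]
```

jog_arm --series '[0,0,0,0,0,-0.1,0,0,0,0,0,-0.104,0,10,0,0,0,-0.1,0,20,0,0,0,0,0,35,0,0,0,0,0,40,0,0,0,0,0,40,0,0,0,0,0,40,0,0,0,0,0,40,0,0,0,0,5,40,0,0,0,0,5,40,0,0,0,0,5,40,0,0,0,0,5,35,0,0,0,0,0,25,0,0,0,0,0,15,0,0,0,0,0,7,0,0,0,0,0,0,0,0,0,0]'

```text
time: 11.75
eef_pos: [492.7, -195.4, 232.5]
tcp_rot: [1.0, 0.012, -0.0, -0.0]
wrist_force: [0.1, -0.1, -4.3]
grip_width: 16.4
```

Run:
```python
from h import *
from rig import sensors,imaging
s=sensors.sense()
J=[585.2,-220.6,1.594,10]
t=place(J,[[12.5+12,50.7+20,0]])[0]; t[2]=193+12
go(t,J[2]-np.pi/2,s)
f=imaging.grab_frame("wrist"); cv2.imwrite("pics/w7.png",f["color"][:,:,::-1])
f=imaging.grab_frame("scene"); cv2.imwrite("pics/s7.png",cv2.resize(f["color"][170:310,220:420,::-1],None,fx=4,fy=4,interpolation=cv2.INTER_CUBIC))
```

```text
t 11.75 pos [ 492.7 -195.4  232.5] yaw 0.0231 tilt [-0.0002  0.0005] F [ 0.1 -0.1 -4.3] w 16.4
tool delta [21.2  2.9 27.5]
rotvec [-0.001  0.    -0.   ] delta after turn [21.2  2.8 27.5]
```

View pics/w7.png

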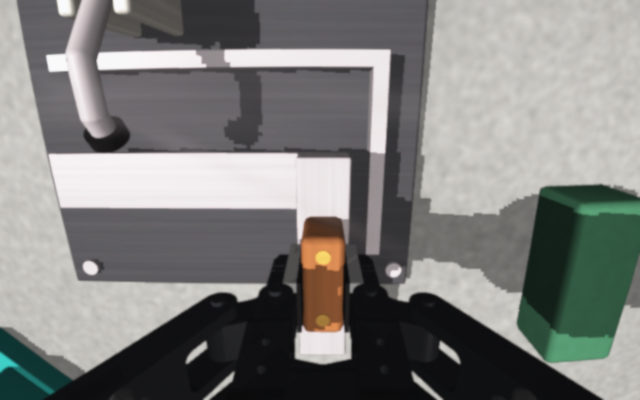

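View pics/s7.png

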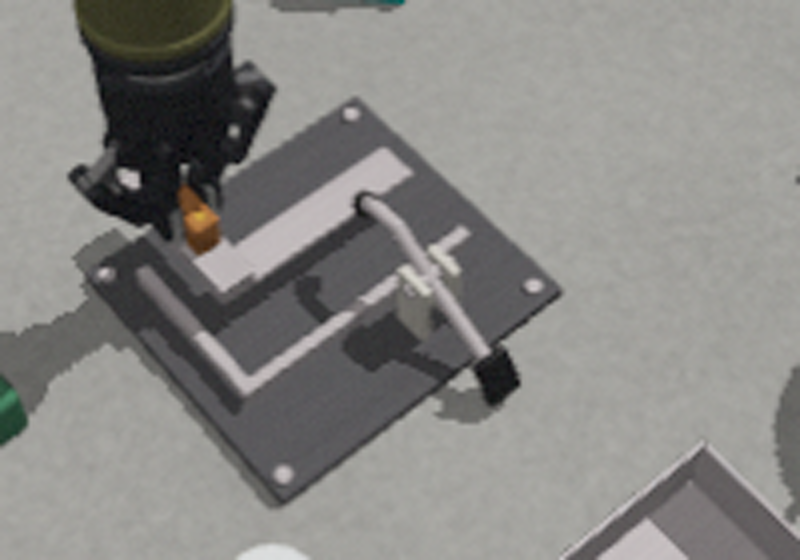

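jog_arm --series '[0,0,10,0,0,0,0,0,10,0,0,0,6,1,5,0,0,0,8,1,0,0,0,0,8,1,0,0,0,0,0,0,2,0,0,0,0,0,0,0,0,0]'

```text
time: 12.72
eef_pos: [514.6, -198.3, 205.5]
tcp_rot: [1.0, 0.011, -0.0, -0.0]
wrist_force: [0.3, -0.1, -5.0]
grip_width: 16.3
```

```bash
cat > look.py <<'E'
import sys
from h import *
from rig import sensors,imaging
n=sys.argv[1]
s=sensors.sense()
J=[585.2,-220.6,1.594,10]
t=place(J,[[12.5,50.7,0]])[0]; t[2]=203
go(t,J[2]-np.pi/2,s); print("T",np.round(s["wrist_torque"],2))
f=imaging.grab_frame("wrist"); cv2.imwrite(f"pics/{n}.png",f["color"][:,:,::-1])
E
python3 look.py w8
```

```text
t 12.72 pos [ 514.6 -198.3  205.5] yaw 0.0227 tilt [-0.0006  0.0001] F [ 0.3 -0.1 -5. ] w 16.3
tool delta [19.4 11.4  2.5]
rotvec [-0.     0.001 -0.   ] delta after turn [19.4 11.5  2.5]
T [-0.14  0.06  0.03]
```

View pics/w8.png

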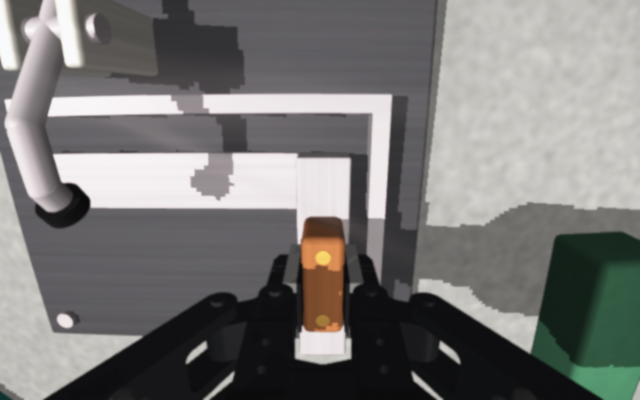

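jog_arm --series '[0,0,1.5,0,0,0,0,0,1.3,0,0,0,0,0,0,0,0,0]'

```text
time: 13.15
eef_pos: [514.7, -198.3, 203.2]
tcp_rot: [1.0, 0.011, -0.0, 0.0]
wrist_force: [-1.5, 0.6, 0.5]
grip_width: 16.5
```

jog_arm --series '[5,3,0,0,0,0,5,3,0,0,0,0,4,2,0,0,0,0,2,1,0,0,0,0,0,0,0,0,0,0]'

```text
time: 13.78
eef_pos: [531.1, -206.9, 203.1]
tcp_rot: [1.0, 0.011, -0.0, -0.0]
wrist_force: [-4.8, 1.6, 5.2]
grip_width: 16.2
```

```bash
python3 look.py w9
```

```text
t 13.78 pos [ 531.1 -206.9  203.1] yaw 0.0228 tilt [-0.0003  0.0001] F [-4.8  1.6  5.2] w 16.2
tool delta [3.  2.5 0.1]
rotvec [-0.  0. -0.] delta after turn [3.  2.5 0.1]
T [0.35 0.74 0.04]
```

View pics/w9.png

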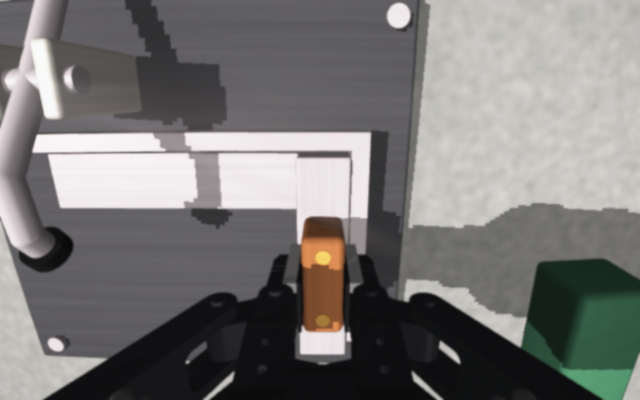

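jog_arm --series '[0,1,0,0,0,0,0,1,0,0,0,0,0,0,0,0,0,0]'

```text
time: 14.2
eef_pos: [531.5, -207.8, 203.1]
tcp_rot: [1.0, 0.012, 0.0, -0.001]
wrist_force: [-3.5, 5.8, 6.3]
grip_width: 16.7
```

jog_arm --series '[0,1,0,0,0,0,0,0,0,0,0,0]'

```text
time: 14.45
eef_pos: [531.5, -208.0, 203.1]
tcp_rot: [1.0, 0.012, 0.0, -0.001]
wrist_force: [-3.4, 7.7, 6.7]
grip_width: 16.5
```

jog_arm --series '[1,0,0,0,0,0,1,0,0,0,0,0,0,0,0,0,0,0]'

```text
time: 14.82
eef_pos: [532.1, -208.0, 203.1]
tcp_rot: [1.0, 0.012, -0.002, -0.001]
wrist_force: [-9.8, 7.9, 12.6]
grip_width: 16.3
```

jog_arm --series '[1,0,0,0,0,0,0,0,0,0,0,0]'

```text
time: 15.08
eef_pos: [532.4, -208.0, 203.1]
tcp_rot: [1.0, 0.012, -0.003, -0.001]
wrist_force: [-12.8, 9.2, 15.0]
grip_width: 16.1
```

```bash
python3 look.py w10
python3 - <<'E'
import cv2
i=cv2.imread("pics/w10.png"); cv2.imwrite("pics/w10c.png",cv2.resize(i[120:300,20:400],None,fx=2.1,fy=2.1,interpolation=cv2.INTER_CUBIC))
cv2.imwrite("pics/w10d.png",cv2.resize(i[120:260,270:400],None,fx=4.2,fy=4.2,interpolation=cv2.INTER_CUBIC))
E
```

```text
t 15.07 pos [ 532.4 -208.   203.1] yaw 0.0242 tilt [-0.0053  0.0023] F [-12.8   9.2  15. ] w 16.1
tool delta [1.8 1.3 0.1]
rotvec [-0.002  0.005  0.001] delta after turn [1.8 1.3 0.1]
T [1.85 2.31 0.15]
```

View pics/w10c.png

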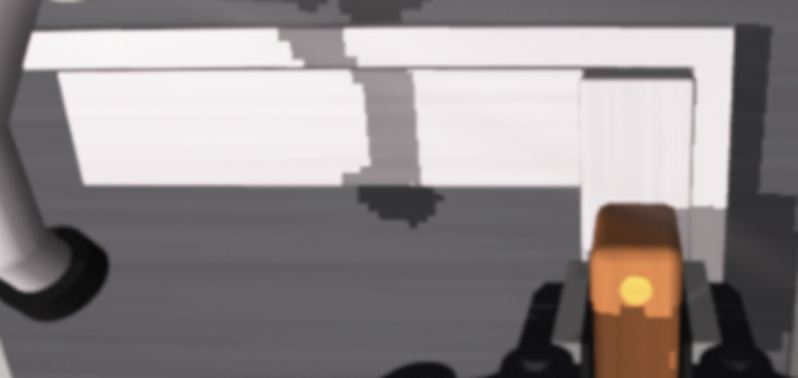

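View pics/w10d.png

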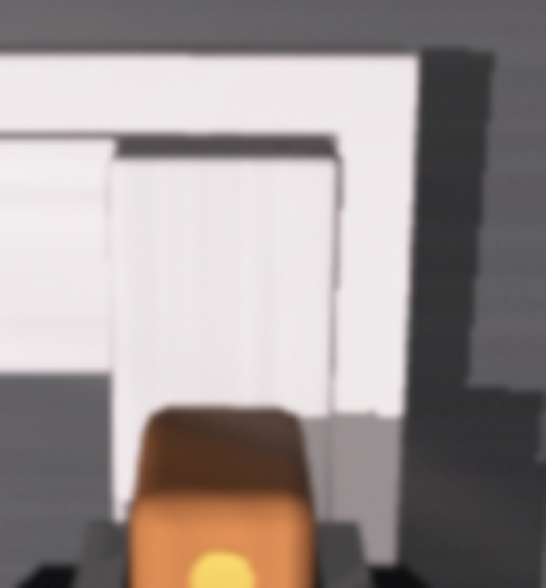

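jog_arm --series '[1,0,-1,0,0,0,0,0,0,0,0,0]'

```text
time: 15.38
eef_pos: [533.9, -208.0, 203.3]
tcp_rot: [1.0, 0.012, -0.002, -0.001]
wrist_force: [-8.3, 7.6, 3.5]
grip_width: 16.5
```

jog_arm --series '[1,0,0,0,0,0,0,0,0,0,0,0]'

```text
time: 15.62
eef_pos: [534.4, -208.0, 203.2]
tcp_rot: [1.0, 0.012, -0.003, -0.001]
wrist_force: [-9.4, 7.8, 6.1]
grip_width: 16.4
```

jog_arm --series '[1,0,0,0,0,0,0,0,0,0,0,0]'

```text
time: 15.88
eef_pos: [535.1, -208.0, 203.2]
tcp_rot: [1.0, 0.012, -0.003, -0.001]
wrist_force: [-9.8, 8.4, 8.1]
grip_width: 16.9
```

jog_arm --series '[1,0,0,0,0,0,0,0,0,0,0,0]'

```text
time: 16.12
eef_pos: [535.5, -208.0, 203.3]
tcp_rot: [1.0, 0.012, -0.004, -0.001]
wrist_force: [-13.9, 8.5, 9.5]
grip_width: 16.8
```

```bash
cat > lk2.sh <<'E'
python3 look.py $1
python3 - <<'E'
import cv2,numpy as np
i=cv2.imread("pics/$1.png"); a=cv2.resize(i[120:300,20:400],None,fx=2.1,fy=2.1,interpolation=cv2.INTER_CUBIC)
b=cv2.resize(i[120:180,270:400],None,fx=6.14,fy=6.14*.6,interpolation=cv2.INTER_CUBIC)[:220,:798]
cv2.imwrite("pics/$1c.png",np.vstack([a,b]))
E
E
bash lk2.sh w11
```

```text
t 16.12 pos [ 535.5 -208.   203.3] yaw 0.0238 tilt [-0.0082  0.0027] F [-13.9   8.5   9.5] w 16.8
tool delta [-1.3  1.2  0.3]
rotvec [-0.003  0.008  0.001] delta after turn [-1.3  1.2  0.3]
T [1.75 2.6  0.04]
```

View pics/w11c.png

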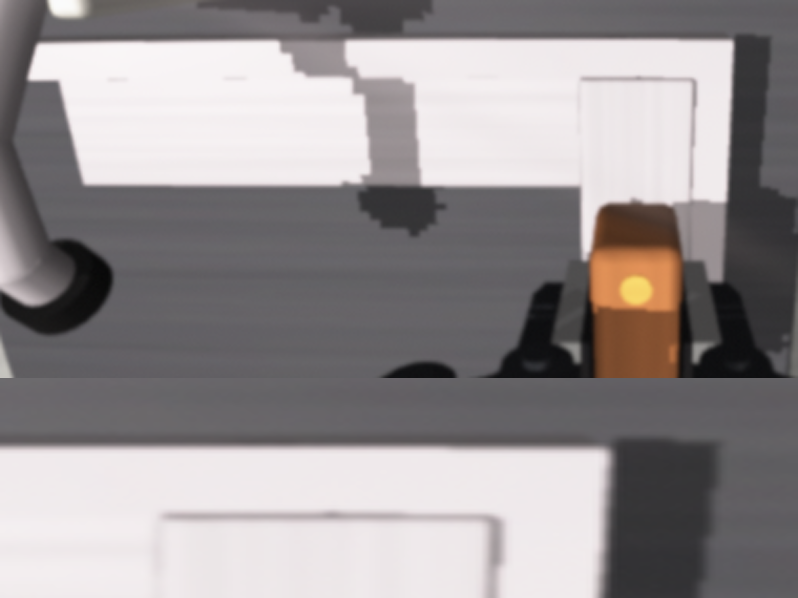

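jog_arm --series '[0,1,0,0,0,0,0.5,1,0,0,0,0,0,0,0,0,0,0]'

```text
time: 16.55
eef_pos: [535.7, -208.4, 203.2]
tcp_rot: [1.0, 0.013, -0.005, -0.003]
wrist_force: [-16.1, 13.3, 13.3]
grip_width: 16.6
```

```bash
python3 look.py w12
python3 - <<'E'
import cv2,numpy as np
i=cv2.imread("pics/w12.png")
a=cv2.resize(i[150:170,30:360],None,fx=2.4,fy=8,interpolation=cv2.INTER_NEAREST)
b=cv2.resize(i[150:250,330:380],None,fx=8,fy=4,interpolation=cv2.INTER_NEAREST)
o=np.zeros((600,800,3),np.uint8); o[:160,:a.shape[1]]=a; o[180:580,:400]=b
cv2.imwrite("pics/w12c.png",o)
g=i.sum(2)//3
print(g[155:240:8,338:362])
E
```

```text
t 16.55 pos [ 535.7 -208.4  203.2] yaw 0.025 tilt [-0.0096  0.0049] F [-16.1  13.3  13.3] w 16.6
tool delta [-1.5  0.8  0.2]
rotvec [-0.005  0.01   0.002] delta after turn [-1.5  0.8  0.2]
T [2.79 3.   0.02]
[[234 234 234 234 234 234 234 234 234 234 234 234 235 235 235 235 235 235
  235 235 235 235 235 235]
 [235 235 235 234 234 234 234 234 233 232 227 199 165 180 221 234 236 236
  236 236 236 236 236 236]
 [236 235 235 234 234 234 234 234 233 232 223 192 165 190 225 235 236 236
  237 236 236 236 236 236]
 [235 235 234 234 234 234 235 234 233 230 219 189 184 219 234 236 237 236
  237 237 237 236 237 237]
 [235 235 234 234 235 234 235 234 233 228 210 180 186 221 234 236 236 237
  236 237 237 237 237 236]
 [236 236 235 234 234 235 235 234 233 227 205 193 220 234 236 237 237 237
  237 237 237 237 237 237]
 [236 235 235 234 235 235 234 234 232 225 198 187 219 234 236 237 237 237
  237 237 237 237 237 237]
 [235 234 234 234 234 234 234 232 230 222 205 210 228 235 236 237 237 237
  237 237 237 237 237 237]
 [ 77  88 107 129 143 147 147 146 144 142 140 144 147 149 148 148 149 149
  149 150 149 149 149 149]
 [ 57  56  56  64  91 125 142 145 143 138 137 143 147 149 149 150 149 149
  148 149 149 149 149 149]
 [ 54  52  50  49  52  79 117 136 140 134 131 140 145 147 148 148 148 149
  148 148 148 148 148 148]]
```

View pics/w12c.png

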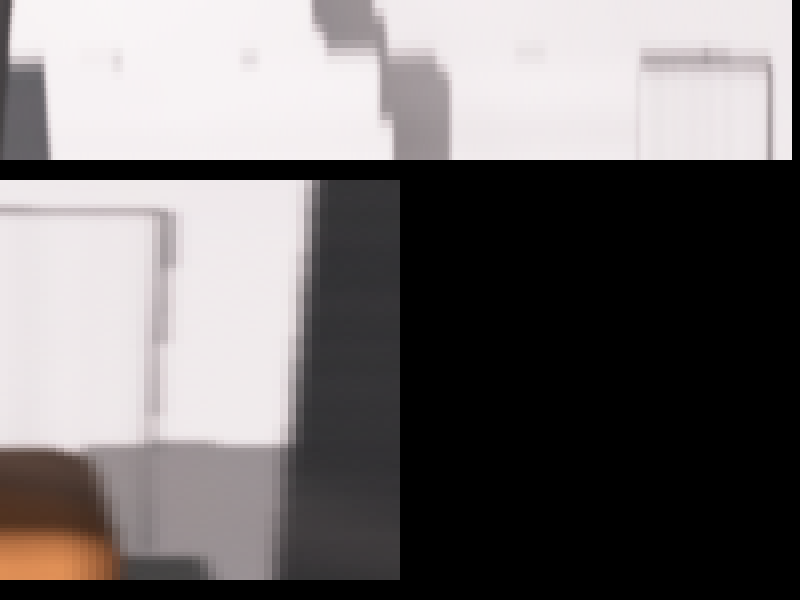

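```bash
cat > meas.py <<'E'
import sys
from h import *
from rig import sensors,imaging
s=sensors.sense(); f=imaging.grab_frame("wrist"); n=sys.argv[1]
cv2.imwrite(f"pics/{n}.png",f["color"][:,:,::-1])
c=cam(f,toolT(s)@f["T_tool_cam"])
go(None,s=s); print("T",s["wrist_torque"].round(2))
g=cv2.GaussianBlur(f["color"].astype(float).mean(2),(0,0),0.8)
J=[585.2,-220.6,1.594]
def toJ(P):
    d=P[:,:2]-J[:2]; a=J[2]; return np.c_[d@[np.cos(a),np.sin(a)],d@[-np.sin(a),np.cos(a)]]
def edge(A,B,N,w=6,sgn=None):
    """track edge near jig-frame segment A->B (3d), search along N +-w px; returns jig coords at that z"""
    P=np.linspace(A,B,40); J4=[*J,10]
    uv=proj(c,place(J4,P)); uv2=proj(c,place(J4,P+np.array(N)*1.0)); d=uv2-uv; d/=np.linalg.norm(d,axis=1)[:,None]
    t=np.arange(-w,w+.01,.25); out=[]
    for p,q in zip(uv,d):
        L=cv2.remap(g.astype(np.float32),(p[0]+t*q[0]).astype(np.float32)[None],(p[1]+t*q[1]).astype(np.float32)[None],cv2.INTER_LINEAR)[0]
        gr=np.gradient(L); gr=gr*sgn if sgn else abs(gr); k=gr.argmax()
        if gr[k]<4 or k in(0,len(t)-1): continue
        m=slice(max(k-3,0),k+4); out.append(p+q*(t[m]*gr[m].clip(0)).sum()/gr[m].clip(0).sum())
    out=np.array(out); X=toJ(unproj(c,out,A[2]+10)); ax=0 if abs(B[0]-A[0])>abs(B[1]-A[1]) else 1
    k=np.ones(len(X),bool)
    for _ in range(4):
        pf=np.polyfit(X[k,ax],X[k,1-ax],1); r=X[:,1-ax]-np.polyval(pf,X[:,ax]); k=abs(r)<max(.3,2*np.median(abs(r)))
    return pf,k.sum(),np.median(abs(r))
if __name__=="__main__":
    E={"long outer (y=-8,z14)":edge([5,-8,14],[80,-8,14],[0,1,0],sgn=1),
     "blade inner (y=28,z5)":edge([40,28,5],[95,28,5],[0,1,0],sgn=-1),
     "short outer(x=-8,z14)":edge([-8,0,14],[-8,38,14],[1,0,0],sgn=1),
     "stock left (x=25,z16)":edge([25,30,16],[25,42,16],[1,0,0],sgn=-1),
     "stock front (y0,z16)":edge([4,0,16],[21,0,16],[0,1,0],sgn=1)}
    for k,v in E.items(): print(k,"slope %.4f"%v[0][0],"at0 %.2f at50 %.2f"%(v[0][1],np.polyval(v[0],50)),v[1],round(v[2],2))
E
python3 meas.py w13
```

```text
t 16.6 pos [ 535.7 -208.5  203.2] yaw 0.0249 tilt [-0.0095  0.0049] F [-15.7  12.7  13.8] w 16.3
T [ 2.76  2.99 -0.03]
long outer (y=-8,z14) slope -0.0002 at0 -7.27 at50 -7.28 39 0.06
blade inner (y=28,z5) slope -0.0068 at0 29.69 at50 29.35 34 0.1
short outer(x=-8,z14) slope 0.0052 at0 -7.19 at50 -6.93 38 0.1
stock left (x=25,z16) slope 0.0204 at0 25.53 at50 26.55 40 0.04
stock front (y0,z16) slope -0.0026 at0 1.45 at50 1.32 29 0.02
```

jog_arm --series '[-0.5,-0.3,0,-0.003,0.005,-0.004,-0.5,-0.3,0,-0.003,0.005,-0.004,0,0,0,0,0,0,0,0,0,0,0,0]'

```text
time: 17.15
eef_pos: [534.2, -207.6, 203.2]
tcp_rot: [1.0, 0.016, -0.0, 0.0]
wrist_force: [-16.9, 14.3, 16.1]
grip_width: 16.6
```

```bash
python3 meas.py w14
```

```text
t 17.15 pos [ 534.2 -207.6  203.2] yaw 0.0319 tilt [-0.0007 -0.0002] F [-16.9  14.3  16.1] w 16.6
T [ 3.19  3.61 -0.45]
long outer (y=-8,z14) slope -0.0026 at0 -7.27 at50 -7.40 39 0.09
blade inner (y=28,z5) slope -0.0021 at0 29.36 at50 29.26 33 0.14
short outer(x=-8,z14) slope 0.0068 at0 -7.20 at50 -6.86 38 0.12
stock left (x=25,z16) slope 0.0161 at0 25.76 at50 26.56 40 0.05
stock front (y0,z16) slope 0.0048 at0 1.34 at50 1.58 14 0.04
```

jog_arm --series '[1,0.5,-0.3,0,0.002,0,1,0.5,-0.3,0,0.002,0,0,0,0,0,0,0,0,0,0,0,0,0]'

```text
time: 17.7
eef_pos: [534.5, -207.8, 203.2]
tcp_rot: [1.0, 0.016, -0.001, -0.001]
wrist_force: [-22.4, 17.9, 17.8]
grip_width: 16.6
```

```bash
python3 meas.py w15
python3 - <<'E'
import cv2,numpy as np
i=cv2.imread("pics/w15.png")
a=cv2.resize(i[145:180,30:360],None,fx=2.4,fy=6,interpolation=cv2.INTER_NEAREST)
b=cv2.resize(i[150:245,280:380],None,fx=5,fy=4,interpolation=cv2.INTER_NEAREST)
o=np.zeros((600,800,3),np.uint8); o[:210,:a.shape[1]]=a; o[215:595,:500]=b
cv2.imwrite("pics/w15c.png",o)
E
```

```text
t 17.7 pos [ 534.5 -207.8  203.2] yaw 0.032 tilt [-0.0019  0.0012] F [-22.4  17.9  17.8] w 16.6
T [ 3.67  4.8  -0.47]
long outer (y=-8,z14) slope -0.0019 at0 -7.33 at50 -7.42 39 0.08
blade inner (y=28,z5) slope -0.0072 at0 29.70 at50 29.34 32 0.15
short outer(x=-8,z14) slope 0.0078 at0 -7.22 at50 -6.83 38 0.12
stock left (x=25,z16) slope 0.0170 at0 25.72 at50 26.57 40 0.04
stock front (y0,z16) slope 0.0088 at0 1.27 at50 1.70 15 0.03
```

View pics/w15c.png

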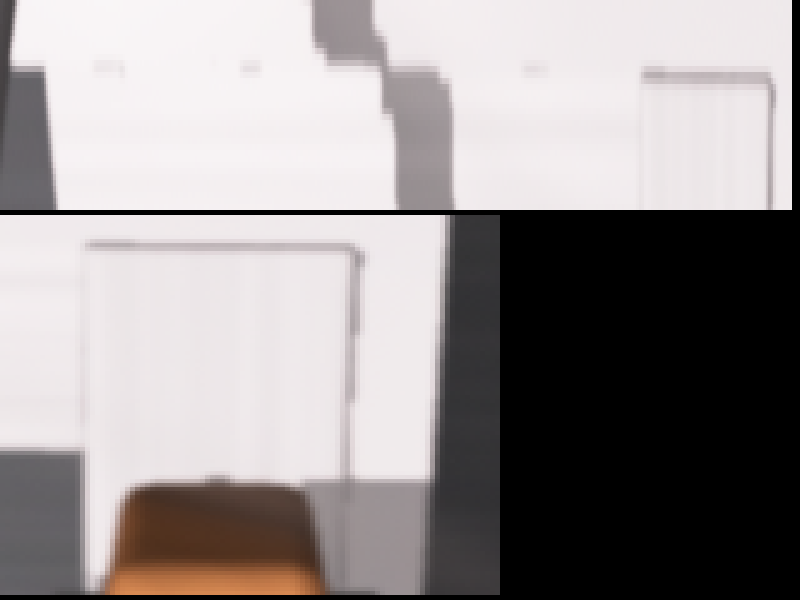

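jog_arm --series '[0,0,0,0,0.001,0.004,0,0,0,0,0,0,0,0,0,0,0,0,0,0,0,0,0,0]'

```text
time: 18.25
eef_pos: [534.4, -207.8, 203.2]
tcp_rot: [1.0, 0.014, -0.001, -0.001]
wrist_force: [-22.0, 17.3, 17.8]
grip_width: 16.4
```

```bash
python3 meas.py w16
python3 - <<'E'
from h import *
from rig import imaging
i=imaging.grab_frame("scene")["color"][:,:,::-1]; t=imaging.grab_frame("top")["color"][:,:,::-1]
a=cv2.resize(i[170:310,220:420],None,fx=4,fy=4,interpolation=cv2.INTER_CUBIC)
cv2.imwrite("pics/s16.png",a); cv2.imwrite("pics/t16.png",t)
E
```

```text
t 18.25 pos [ 534.4 -207.8  203.2] yaw 0.0286 tilt [-0.0013  0.0011] F [-22.   17.3  17.8] w 16.4
T [ 3.66  4.95 -0.24]
long outer (y=-8,z14) slope 0.0010 at0 -7.34 at50 -7.29 38 0.05
blade inner (y=28,z5) slope -0.0147 at0 30.06 at50 29.32 31 0.17
short outer(x=-8,z14) slope 0.0068 at0 -7.17 at50 -6.83 40 0.12
stock left (x=25,z16) slope 0.0177 at0 25.69 at50 26.58 40 0.05
stock front (y0,z16) slope 0.0081 at0 1.28 at50 1.68 18 0.02
```

View pics/s16.png

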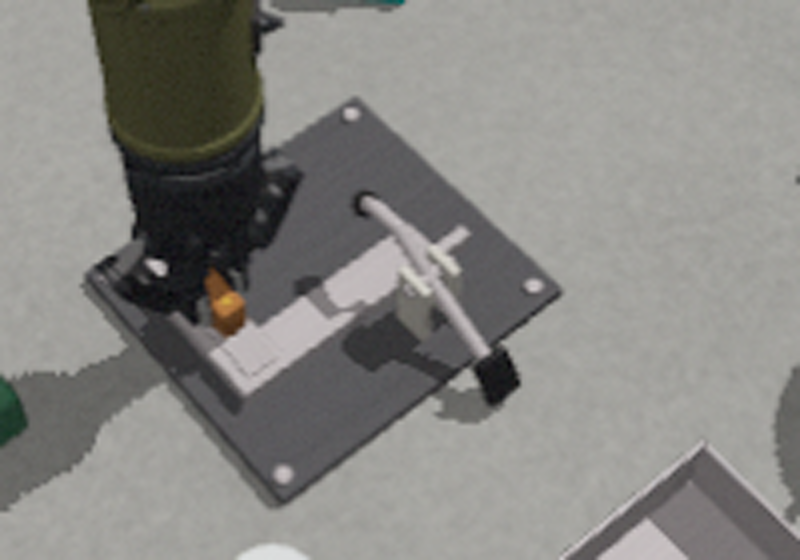

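View pics/t16.png

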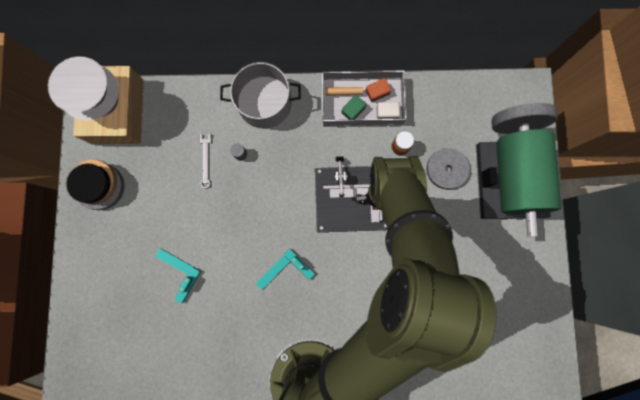

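Run:
```python
import cv2,numpy as np
for n in ["w9","w12","w13","w14","w15","w16"]:
    g=cv2.imread(f"pics/{n}.png").astype(float).mean(2)
    def tr(lo,hi,sg,cols):
        out=[]
        for c in cols:
            d=np.diff(g[lo:hi,c])*sg; k=d.argmax(); m=slice(max(k-2,0),k+3); w=d[m].clip(0)
            out.append(lo+.5+(np.arange(len(d))[m]*w).sum()/w.sum())
        return np.array(out)
    cols=np.r_[100:165:5,240:290:5]
    a=tr(195,222,-1,cols); b=tr(112,150,1,cols)
    pa=np.polyfit(cols,a,1);pb=np.polyfit(cols,b,1)
    print(n,"blade slope %.4f row200 %.2f"%(pa[0],np.polyval(pa,200)),"leg outer %.4f %.2f"%(pb[0],np.polyval(pb,200)),"res",abs(a-np.polyval(pa,cols)).max().round(2),abs(b-np.polyval(pb,cols)).max().round(2))
```

```text
w9 blade slope 0.0037 row200 208.11 leg outer -0.0120 133.11 res 0.15 13.33
w12 blade slope 0.0044 row200 207.96 leg outer -0.0047 138.58 res 0.16 5.26
w13 blade slope 0.0044 row200 207.97 leg outer -0.0047 138.58 res 0.13 5.26
w14 blade slope 0.0098 row200 207.58 leg outer 0.0018 138.05 res 0.11 5.3
w15 blade slope 0.0101 row200 207.56 leg outer 0.0021 138.05 res 0.17 5.32
w16 blade slope 0.0070 row200 207.99 leg outer -0.0018 138.48 res 0.14 5.27
```

Run:
```python
from rig import sensors,finish_job
s=sensors.sense(); print(s["time"],s["wrist_force"].round(1),s["grip_width"])
print(finish_job())
```

```text
18.4 [-23.6  17.1  18.3] 16.26757906862067
the job is handed in; nothing more can be done
None
```

I raised the lever, took the steel square by its wooden grip, and pressed it flat into the bracket's inside corner. I handed the job in at 18.4 s with the gripper still holding and pushing. No verdict was reported.

- **Lever:** In the last scene picture the foot is well up, at about 0.85–1.0 rad, and clear of the blade.
- **Seating:** At hand-in the push was about 24 N against the long leg, 17 N against the short leg and 18 N downward, with the grip on the block at 16.3 mm. Before that, an extra 2 mm of commanded push toward the long leg and 1 mm toward the short leg moved the tool only about 0.3 mm and 0.2 mm. Small commanded turns of the gripper left the square's angle fixed to about 0.001–0.002 rad. Both point to it being held by both legs.
- **Other things:** In the last top picture, what the arm did not cover (the wrench, the felt bob, the jar, the buff and the turquoise squares) looks unmoved. The compound bar and the arbor were hidden behind the arm in that view. The bar's edge showed in its place in the scene picture, and the arbor was not checked.

One check disagreed. The wrist-picture edge measurements put the square 0.3–0.7 mm off the legs. That is within the roughly 2 mm camera calibration, and it did not change when I pushed harder. The slope I measured on the blade's edge was too noisy to confirm the angle, so I relied on the force and turning tests.

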